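# Make up the sampling kit and the test kit for a water survey

## Robot

A 6-joint arm with a two-finger parallel gripper is mounted at the origin on a cart in front of the work surface, level with it; the furniture and walls round the work are solid. World frame = base frame: x ahead of the robot, y to its left, z up, the work surface at z = 0. Lengths are in mm, angles in rad, forces in N, time in s.
With the tool pointing down it reaches from about 350 to 975 mm from the base axis. Payload 7.1 kg.
Tool frame: the origin (TCP) lies at the very end of the fingers, on their centre line; the grasp point (between the pads) lies 19 mm behind it; z points along the fingers, y is the line along which they close (so a half turn about z gives the same grasp; the last joint's range is limited). The gripper opens to 88 mm and grips with 3 to 60 N. Pads are 20 mm wide; open, the fingers measure 115 mm over their backs; the gripper's body (75 mm by 178 mm) begins 61 mm behind the grasp point.
Start: joints at [-1.145, 0.423, 1.63, -0, 1.089, -0.019], TCP at [268.938, -564.16, 188.775] pointing down, gripper open.
Joint ranges: [-3, 3], [-0.9, 2.11], [0.09, 2.58], [-1.31, 4.45], [0.11, 2.69], [-2.54, 2.54]. Speed limits (rad/s): [2.39, 2.39, 3.01, 3.14, 3.14, 3.14].

## Interface

Orientations are given as a rotation vector (axis times angle).
In Python, from workcell import ctrl gives the robot as it stands. The module is installed in compiled form; this text tells all that it offers.
- The arm moves only by the shell command python3 -m inch 'ROWS'. ROWS is JSON, a list of rows, each a list of 7 numbers: the shift along the tool's x, y, z scaled (see below), then the turn, a rotation vector about the tool's x, y, z scaled (see below), then the closure, from -1 (fully open) to 1 (shut). In form: [[tx, ty, tz, wx, wy, wz, hand], ...]. A call has 1 to 10 rows; each row is the pose to reach, as a shift and turn from the pose commanded when the call began, along the tool's axes at that moment; what a row does not reach only later rows make up. The controller multiplies each number of a shift by 0.15 m and each number of a turn by pi/4 rad. A row lasts 1/8 s, in which the tool goes at most 62.5 mm and 10.7 degrees, less where a joint would pass 70% of its speed; a pose out of reach is approached as far as the arm can. A call with a number of a shift or a turn outside -1 to 1 is refused whole. A call with a gripper value outside its range is refused whole. The fingers move at their own pace and stop on an object; the grip force is fixed at half the most. Time passes only in rows, so rows that repeat a pose let the fingers close. It gives the time, the measured TCP pose, the force, the opening and the grip force at its end, in the units of the state.
- ctrl.get_obs(): the state, without advancing time (a new reading comes with each control period).
- ctrl.get_image(name): name is "scene" or "top" or "wrist"; returns the picture (480x640x3 uint8, red, green, blue); there is no depth.
- ctrl.camera_params(name): a dict with "vfov" (degrees; the focal length in pixels is half the picture's height over the tangent of half this angle, whatever the lens; pixels are square), "cx", "cy" (the principal point, pixels), "eye" and "attitude" of the camera in the world; the wrist camera has in their place "tool_from_camera" (4x4, takes a point from camera to tool coordinates, whose origin is the TCP and whose axes are the flange's). Camera axes: x right, y up, looking along -z (the intrinsics and any distortion apply to the point x, -y, -z); pixel columns grow to the right and rows downward; lengths in mm; the calibration is good to about 2 mm. A picture is of the moment at which its call begins: read the wrist's pose just before it. camera_params takes no time and is no camera call.
- ctrl.close_job(): hands the job in; it is judged then, once.
The state is a dict: "t": time; "qpos": joint angles; "qvel": joint speeds; "joint_torque": joint torques, N m; "ee_pos": TCP position; "orientation": TCP orientation; "ft_force": force on the tool from outside, world axes, zero at the start; "moment": the same for the moment, N m; "width": finger opening in mm; "grasp_force": force on a finger pad.
Only numpy, scipy, OpenCV 4.12 (cv2) and the standard library are available. Lean on these libraries where they do the work, as an engineer would, in place of code of your own. Each camera call takes 0.05 s, during which the arm holds its last target. There are 200 camera calls.

## Task

Make up today's two water-survey kits from the stock on the bench: the sample vial and the blue marker go into the blue sampling insert, the small brown indicator bottle, the beaker and the rubber stopper into the dark grey test insert, each fully home in the pocket cut for it, the upright things standing upright and the marker lying in its groove. Keep the bottle, beaker and vial upright all the while and set them down gently, without dropping them. Leave the black marker where it lies.

Things in the scene. Friction and masses are not known exactly. Their poses are not given: they have to be found in the camera images.
- bottle_mid (a point): small brown reagent bottle (indicator) with a black screw cap, 41 mm across the body, 90 mm tall; body up to 53 mm above its foot, above it neck and cap, 28 mm across, offer hold from 54 to 78 mm. Point: on its axis, 45 mm above its foot. z points up along the bottle.
- beaker_mid (a point): small clear glass beaker with a spout, 58 mm tall, hollow; body about 42 mm across up to 45 mm above its foot, above that the flared rim, 48 mm across along x, 54 mm along y (the spout's line). Point: half-way up, 29 mm above its foot, on the axis of the rim. z points up.
- stopper_mid (a point): reddish-brown rubber stopper, a plain tapered plug, 29 mm across its wide foot, about 26 mm half-way up, narrower at the top, 28 mm tall. Point: on its axis, 14 mm above its foot. z points up.
- vial_mid (a point): clear sample vial with a white screw cap and orange centre, body 27 mm across, cap 30 mm, 56 mm tall. The top 14 mm (the cap) gives no hold: grip the body, below 42 mm above its foot. Point: on its axis, 28 mm above its foot. z points up.
- marker_mid (a point): BLUE marker pen lying on the bench, 119 mm long along its x axis, about 12 mm wide and 12 mm thick, light (14 g). Point: its centre, 6 mm above its underside.
- black_marker_mid (a point): BLACK marker pen lying on the bench, same size as the blue one. It belongs to the bench and stays where it lies. Point: its centre, 6 mm above the bench.
- test_insert: dark GREY (charcoal) foam insert with pale pocket floors (test kit), 104 mm in its x by 156 mm in y, fixed, top face 14 mm above the bench. Origin: centre of its underside, on the bench; z up. Three round pockets 10 mm deep (floor 4 mm above the bench, 3 mm bevel), centres (x, y) in its frame, mm: brown bottle, 50 mm across, (18, -46); beaker, 54 mm, (18, 44); stopper, 38 mm, (-26, 0).
- sampling_insert: BLUE foam insert (sampling kit), size, top, origin and pocket floor as the dark grey one. Vial pocket: round, 38 mm across, 3 mm bevel, centre x 26, y 44 mm. Marker groove: along the insert's y, 135 mm long, 28 mm wide, centre x -26, y 0. A scoop for the fingers, 40 mm wide in y and as deep as the groove, crosses its middle from the open edge x = -52 to x = 0.
There are look-alikes about, which are no part of the job. Of the things that look like the part that bears vial_mid, the larger one is meant.

How it is judged (in metres and radians):
At the end, for the whole second after the job is handed in: Each thing in its own pocket, released and at rest: centre within 9 mm of the pocket's along both insert axes (marker 11 across, 13 along), no more than 4 mm above its floor, upright within 0.12 rad (marker along its groove within 0.2). Black marker within 30 mm of where it lay (x of bottle_mid in the frame of test_insert between 0.009 and 0.027 m and y of bottle_mid in the frame of test_insert between -0.055 and -0.037 m and z of bottle_mid in the frame of test_insert below 0.053 m and angle between each of bottle_mid, beaker_mid, stopper_mid, vial_mid's own z axis and vertical below 0.12 rad and linear speed of each of bottle, beaker, stopper, vial, marker below 0.02 m/s and contact force between each of bottle, beaker, stopper, vial, marker and the fingers below 0.05 N and x of beaker_mid in the frame of test_insert between 0.009 and 0.027 m and y of beaker_mid in the frame of test_insert between 0.035 and 0.053 m and z of beaker_mid in the frame of test_insert below 0.037 m and x of stopper_mid in the frame of test_insert between -0.035 and -0.017 m and y of stopper_mid in the frame of test_insert between -0.009 and 0.009 m and z of stopper_mid in the frame of test_insert below 0.022 m and x of vial_mid in the frame of sampling_insert between 0.017 and 0.035 m and y of vial_mid in the frame of sampling_insert between 0.035 and 0.053 m and z of vial_mid in the frame of sampling_insert below 0.036 m and x of marker_mid in the frame of sampling_insert between -0.037 and -0.015 m and y of marker_mid in the frame of sampling_insert between -0.013 and 0.013 m and z of marker_mid in the frame of sampling_insert below 0.014 m and angle between the x axis of marker_mid and the y axis of sampling_insert, either way round below 0.2 rad and distance of black_marker_mid from where it was at the start of the episode below 0.03 m); the robot touches nothing.
It fails at once if the bottle, beaker or vial is tipped more than 0.6 rad from upright (angle between any of bottle_mid, beaker_mid, vial_mid's own z axis and vertical above 0.6 rad).
It fails at once if the bottle, beaker or vial is dropped or flung (faster than 0.6 m/s with no finger touching it, a fall of about 2 cm) ((linear speed of bottle above 0.6 m/s and contact force between bottle and the fingers below 0.01 N) or (linear speed of beaker above 0.6 m/s and contact force between beaker and the fingers below 0.01 N) or (linear speed of vial above 0.6 m/s and contact force between vial and the fingers below 0.01 N)).
It fails at once if the black marker is moved (30 mm or more) (distance of black_marker_mid from where it was at the start of the episode above 0.03 m).
It also fails if it takes over 125 s, if anything falls off the work surface, if the arm or the gripper's body presses on something with over 40 N, if the wrist force passes 120 N, or if a joint passes its speed limit or range.

## Working session

There is one attempt and no reset: what is moved stays moved. The work goes in short steps, Python scripts to look and compute and a shell command to move; the robot and the scene stay as the last step left them, time stands still between calls to the robot, and variables do not carry over. Pictures are saved under pics/ and viewed, at most 14 in all, crops included, and the job is handed in when it is done.

```bash
mkdir -p pics; python3 - <<'E'
from workcell import ctrl
import cv2
for n in("top","scene","wrist"):
    print(n,ctrl.camera_params(n))
    cv2.imwrite(f"pics/{n}0.png",ctrl.get_image(n)[:,:,::-1])
print(ctrl.get_obs())
E
```

```text
top {'vfov': 56.66131420483331, 'cx': 321.5604337873015, 'cy': 246.88794356280042, 'eye': array([345.70973503, 204.58234449, 874.50670345]), 'attitude': array([ 0.18709751, -0.19260875, -1.59805308])}
scene {'vfov': 50.37529366518751, 'cx': 315.9505790847904, 'cy': 240.99970221837953, 'eye': array([ 229.94297982, -332.10717859,  655.84807583]), 'attitude': array([ 0.76052511, -0.21264495, -0.50480238])}
wrist {'vfov': 59.283548434376506, 'cx': 320.3008227981786, 'cy': 238.13887882245413, 'tool_from_camera': array([[ 5.15228023e-04,  9.55339583e-01,  2.95509754e-01,
         8.34119775e+01],
       [ 9.99999840e-01, -5.61484782e-04,  7.16751212e-05,
         2.40406790e-01],
       [ 2.34398310e-04,  2.95509670e-01, -9.55339720e-01,
        -1.95062152e+02],
       [ 0.00000000e+00,  0.00000000e+00,  0.00000000e+00,
         1.00000000e+00]])}
{'t': 0.15, 'qpos': array([-1.14502545e+00,  4.23672250e-01,  1.63049401e+00,  2.77342930e-05,
        1.08861384e+00, -1.89744217e-02]), 'qvel': array([ 0.00024089, -0.00191019, -0.00150523, -0.00150605, -0.00025181,
        0.00124955]), 'joint_torque': array([-1.84013399e-03, -5.44988787e+01, -2.73918289e+01,  6.43544155e-02,
        2.04392936e-02, -6.52075232e-05]), 'ee_pos': array([ 268.74341384, -563.75007613,  188.1839909 ]), 'orientation': array([-3.06310223e+00, -6.92583581e-01,  3.38861100e-04]), 'ft_force': array([-0.35228447,  0.44635234,  0.61628127]), 'moment': array([-0.02319494,  0.01819188,  0.05233041]), 'grasp_force': 0.0, 'width': 87.57974984319898}
```

View pics/top0.png

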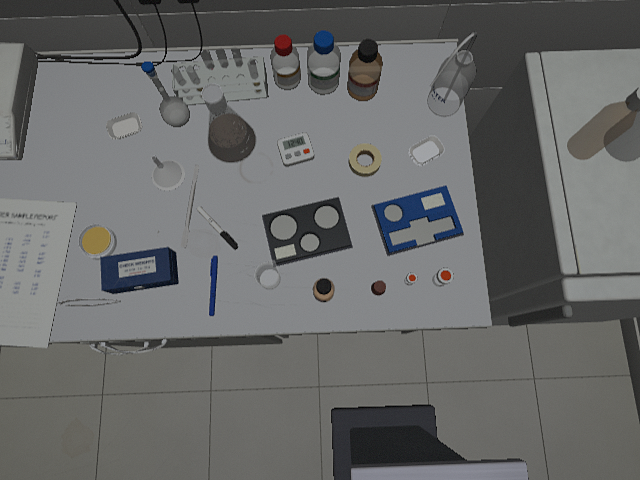

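View pics/scene0.png

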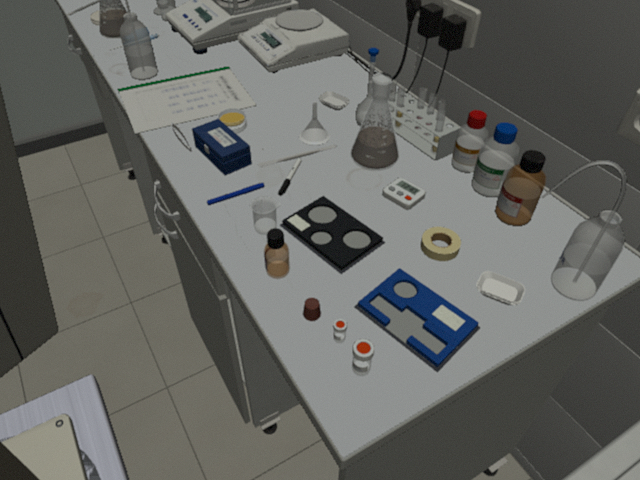

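The top view shows the brown bottle at (324,289), beaker (268,277), stopper (378,287), large vial (445,276) with a small look-alike at (411,279). The blue marker is at (213,285) and the black marker at (218,228). The grey insert is at (307,230) and the blue insert at (418,220).

```bash
cat > h.py <<'E'
import numpy as np,cv2
from scipy.spatial.transform import Rotation as R
from workcell import ctrl
def cam(n,obs=None):
    p=ctrl.camera_params(n); f=240/np.tan(np.radians(p['vfov'])/2)
    if n=='wrist':
        o=obs or ctrl.get_obs(); T=np.eye(4); T[:3,:3]=R.from_rotvec(o['orientation']).as_matrix(); T[:3,3]=o['ee_pos']
        T=T@p['tool_from_camera']; return T[:3,:3],T[:3,3],f,p['cx'],p['cy']
    return R.from_rotvec(p['attitude']).as_matrix(),np.array(p['eye']),f,p['cx'],p['cy']
def cast(c,uv,z):
    Rm,e,f,cx,cy=c; uv=np.atleast_2d(np.asarray(uv,float))
    d=np.c_[(uv[:,0]-cx)/f,-(uv[:,1]-cy)/f,-np.ones(len(uv))]@Rm.T
    return e+d*((z-e[2])/d[:,2])[:,None]
def proj(c,P):
    Rm,e,f,cx,cy=c; q=(np.atleast_2d(P)-e)@Rm
    return np.c_[cx-f*q[:,0]/q[:,2],cy+f*q[:,1]/q[:,2]]
def blobs(m,amin=20,amax=1e9):
    cs,_=cv2.findContours(m.astype(np.uint8),cv2.RETR_EXTERNAL,cv2.CHAIN_APPROX_NONE)
    return [k for k in cs if amin<cv2.contourArea(k)<amax]
def hsv(im): return [a.astype(int) for a in cv2.split(cv2.cvtColor(im,cv2.COLOR_RGB2HSV))]
E
python3 - <<'E'
from h import *
np.set_printoptions(precision=1,suppress=True)
im=cv2.imread('pics/top0.png')[:,:,::-1]; im=np.ascontiguousarray(im); c=cam('top'); h,s,v=hsv(im)
cy,cx=np.mgrid[:480,:640]
def win(x0,x1,y0,y1): return (cx>x0)&(cx<x1)&(cy>y0)&(cy<y1)
for nm,m in (('grey',(v<75)&win(255,360,190,270)),('blue',(s>120)&(h>100)&(h<130)&win(365,470,180,260))):
    k=max(blobs(m),key=cv2.contourArea); b=cv2.boxPoints(cv2.minAreaRect(cv2.convexHull(k))); P=cast(c,b,14)[:,:2]
    print(nm,P.mean(0),[np.linalg.norm(P[i]-P[i-1]) for i in range(4)],P.tolist())
    fl=np.zeros((480,640),np.uint8); cv2.drawContours(fl,[k],-1,1,-1)
    fl=fl*(~m)
    for q in blobs(fl,60):
        pp=cast(c,q[:,0],4); (a,d),w,_=cv2.minAreaRect(pp[:,:2].astype(np.float32)); print('  pocket',a,d,w)
for nm,m,z in (('bmark',(s>120)&(h>100)&(h<130)&win(195,230,245,325),10),('blk',(v<70)&win(190,245,195,260),10),('bottlecap',(v<60)&win(305,345,270,305),90),
   ('stopper',(s>80)&(v<110)&win(365,395,275,300),20),('vialcap',(s>150)&win(432,460,262,290),56)):
    for q in blobs(m,10):
        pp=cast(c,q[:,0],z)[:,:2].astype(np.float32); print(nm,cv2.minAreaRect(pp))
print(cast(c,[[270,273],[268,285]],[58]),cast(c,[[268,285]],0))
E
```

```text
grey [591.  226.6] [np.float64(109.24326588347641), np.float64(164.16399431524863), np.float64(110.43372552941464), np.float64(159.54221027792025)] [[627.3361743428152, 317.80464216699954], [662.3366369059115, 157.4151641769946], [553.6912077540437, 137.6217698568543], [520.7781804513472, 293.73214585453127]]
  pocket 552.9799194335938 271.91082763671875 (24.490388870239258, 41.23984146118164)
  pocket 569.3504028320312 222.66085815429688 (36.332069396972656, 35.41872024536133)
  pocket 603.8616943359375 273.67266845703125 (51.01260757446289, 51.025691986083984)
  pocket 622.1854248046875 186.21307373046875 (47.38662338256836, 47.638771057128906)
blue [609.7   0.5] [np.float64(104.3818296481721), np.float64(164.11025560328764), np.float64(105.89939825890114), np.float64(159.617022850747)] [[641.5505847068796, 89.11423107180444], [681.3534734663307, -70.09602626288856], [576.6793226708346, -86.15855118393083], [539.129252545547, 68.97876288757769]]
  pocket 626.6968383789062 48.58905029296875 (37.08722686767578, 36.61749267578125)
  pocket 648.6950073242188 -35.181495666503906 (29.107789993286133, 45.90620422363281)
bmark ((488.5560607910156, 414.2233581542969), (12.729561805725098, 116.53059387207031), 88.0512466430664)
blk ((579.7122192382812, 382.9275817871094), (46.02923583984375, 12.677711486816406), 43.364501953125)
bottlecap ((465.7257385253906, 198.35919189453125), (24.90520668029785, 26.842174530029297), 87.94898986816406)
stopper ((470.0538024902344, 90.90647888183594), (24.046955108642578, 26.38834571838379), 24.414318084716797)
vialcap ((484.30535888671875, -30.87234115600586), (17.021886825561523, 15.119853019714355), 87.94853210449219)
[[499.4 295.8  58. ]
 [477.  299.7  58. ]] [[486.3 306.5   0. ]]
```

```bash
python3 -c "
import cv2
a=cv2.imread('pics/top0.png')[190:330,190:480];cv2.imwrite('pics/c1.png',cv2.resize(a,(800,386),interpolation=cv2.INTER_CUBIC))"
```

```text
(no output)
```

View pics/c1.png

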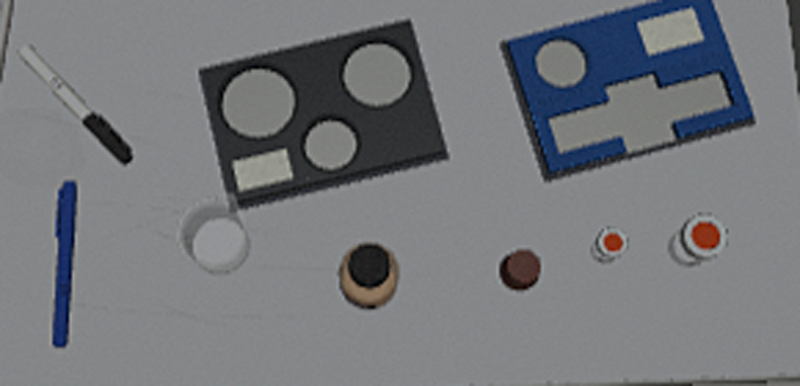

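The crop shows the six items clearly; the beaker's floor is at about crop (220,243). The pocket positions agree to about 1 mm with one insert pose: grey centre (595,227.5), yaw 0.206. Blue centre is about (612,0), yaw 0.24. I'll set out towards the bottle.

```bash
cat > go.py <<'E'
import sys
from h import *
# target world x y z, yaw(deg) of tool y ; prints needed shift/turn in row units from measured pose
x,y,z,w=map(float,sys.argv[1:5]); o=ctrl.get_obs()
M=R.from_rotvec(o['orientation']); a=np.radians(w)
G=R.from_matrix(np.array([[-np.sin(a),np.cos(a),0],[np.cos(a),np.sin(a),0],[0,0,-1]]))
print('t',round(o['t'],1),'pos',o['ee_pos'].round(1),'shift',(M.inv().apply(np.array([x,y,z])-o['ee_pos'])/150).round(3),'turn',((M.inv()*G).as_rotvec()/(np.pi/4)).round(3),'q6',o['qpos'][5].round(2),'w',o['width'].round(1),'F',o['ft_force'].round(1))
E
python3 go.py 466 198 200 0; python3 - <<'E'
from h import *
c=cam('top'); print(cast(c,[[269.8,278]],3), cast(c,[[267.2,275.5]],58),cast(c,[[411,279]],30))
E
```

```text
[[499.71241592 302.44464118   3.        ]] [[494.87409875 301.06326476  58.        ]] [[483.30011414  28.59890599  30.        ]]Traceback (most recent call last):
  File "go.py", line 7, in <module>
    print('t',round(o['t'],1),'pos',o['ee_pos'].round(1),'shift',(M.inv().apply(np.array([x,y,z])-o['ee_pos'])/150).round(3),'turn',((M.inv()*G).as_rotvec()/(np.pi/4)).round(3),'q6',o['qpos'][5].round(2),'w',o['width'].round(1),'F',o['ft_force'].round(1))
                                                                                                                                                                                                                ^^^^^^^^^^^^^^^^
AttributeError: 'float' object has no attribute 'round'
```

```bash
sed -i "s/o\['width'\].round(1)/round(float(o['width']),1)/;s/o\['qpos'\]\[5\].round(2)/round(float(o['qpos'][5]),2)/" go.py; python3 go.py 466 198 200 0
```

```text
t 0.1 pos [ 268.7 -563.8  188.2] shift [ 3.372 -4.019 -0.074] turn [-1.000e-03 -1.000e-03 -1.434e+00] q6 -0.02 w 87.6 F [-0.4  0.4  0.6]
```

```bash
python3 -m inch '[[0.3,-0.35,-0.07,0,0,-0.23,-1],[0.6,-0.7,-0.07,0,0,-0.46,-1],[0.84,-1,-0.07,0,0,-0.7,-1],[0.84,-1,-0.07,0,0,-0.9,-1],[0.84,-1,-0.07,0,0,-1,-1]]'; python3 go.py 466 198 200 0
```

```text
t: 0.78
ee_pos: [318.4, -373.2, 199.4]
orientation: [-2.561, -1.82, -0.0]
ft_force: [-0.2, -0.3, -0.3]
width: 88.1
grasp_force: 0.0
t 0.8 pos [ 318.4 -373.2  199.4] shift [ 3.92  -0.323 -0.004] turn [-0.    -0.    -0.427] q6 -0.55 w 88.1 F [-0.2 -0.3 -0.3]
```

```bash
python3 -m inch '[[0.4,-0.03,0,0,0,-0.2,-1],[0.8,-0.06,0,0,0,-0.43,-1],[1,-0.08,0,0,0,-0.43,-1],[1,-0.08,0,0,0,-0.43,-1]]'; python3 go.py 466 198 200 0
```

```text
t: 1.27
ee_pos: [357.0, -227.7, 199.3]
orientation: [-2.221, -2.222, 0.0]
ft_force: [0.1, 0.1, 0.0]
width: 87.6
grasp_force: 0.0
t 1.3 pos [ 357.  -227.7  199.3] shift [ 2.838  0.727 -0.005] turn [-0. -0.  0.] q6 -0.6 w 87.6 F [0.1 0.1 0. ]
```

```bash
python3 -m inch '[[0.4,0.1,0,0,0,0,-1],[0.8,0.2,0,0,0,0,-1],[1,0.25,0,0,0,0,-1],[1,0.25,0,0,0,0,-1]]'; python3 -m inch '[[0.4,0.1,0,0,0,0,-1],[0.8,0.2,0,0,0,0,-1],[1,0.25,0,0,0,0,-1],[1,0.25,0,0,0,0,-1]]'; python3 -m inch '[[0.4,0.1,0,0,0,0,-1],[0.7,0.2,0,0,0,0,-1],[0.7,0.2,0,0,0,0,-1],[0.7,0.2,0,0,0,0,-1]]'; python3 go.py 466 198 200 0
python3 - <<'E'
from h import *
im=ctrl.get_image('wrist'); cv2.imwrite('pics/w1.png',im[:,:,::-1])
c=cam('wrist')
print(proj(c,[[465.7,198.4,90],[495,302,58],[500,302,3],[470,91,20],[595,227.5,14],[569.4,222.7,4],[622.2,186.2,4],[603.9,273.7,4]]).round(0))
E
```

```text
t: 1.78
ee_pos: [395.5, -78.8, 199.3]
orientation: [2.221, 2.221, 0.0]
ft_force: [0.4, 0.2, -0.5]
width: 87.9
grasp_force: 0.0
t: 2.28
ee_pos: [433.7, 70.5, 199.2]
orientation: [2.222, 2.22, -0.0]
ft_force: [-0.1, -0.9, -0.8]
width: 87.8
grasp_force: 0.0
t: 2.78
ee_pos: [462.9, 173.4, 198.9]
orientation: [-2.226, -2.217, 0.002]
ft_force: [0.0, 0.6, -0.2]
width: 87.8
grasp_force: 0.0
t 2.8 pos [462.9 173.4 198.9] shift [ 0.164  0.02  -0.008] turn [-0.002  0.001 -0.005] q6 0.34 w 87.8 F [ 0.   0.6 -0.2]
[[322. 190.]
 [361.  40.]
 [361.  50.]
 [326. 286.]
 [468. 140.]
 [436. 145.]
 [490. 185.]
 [480.  85.]]
```

View pics/w1.png

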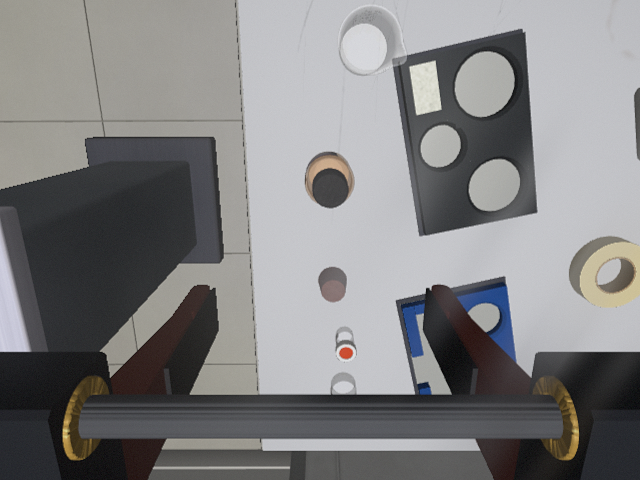

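The wrist view shows the bottle cap at (330,188), the stopper top at (333,291), the beaker rim at about (372,40) with its floor at (363,49), and the grey pocket floors at (494,185), (484,84) and (441,146). Everything lies 3–5 mm further in +x than the top camera gave.

```bash
python3 - <<'E'
from h import *
np.set_printoptions(precision=1,suppress=True)
im=ctrl.get_image('wrist'); c=cam('wrist'); h,s,v=hsv(im); cy,cx=np.mgrid[:480,:640]
def win(x0,x1,y0,y1): return (cx>x0)&(cx<x1)&(cy>y0)&(cy<y1)
def ell(nm,m,z,a=200):
    for q in blobs(m,a): 
        P=cast(c,q[:,0],z)[:,:2].astype(np.float32); print(nm,cv2.fitEllipse(P))
ell('cap',(v<70)&win(300,360,150,220),90)
ell('body',((v<70)|(s>60))&win(300,360,140,220),53)
ell('stop',(s>40)&win(310,355,255,310),14)
ell('beakfloor',(v>208)&win(330,395,15,85),3)
ell('pockets',(v>110)&win(415,520,40,210)&(s<40),4)
o=ctrl.get_obs(); d=c[0].T@0 if 0 else None
print(v[50,363],v[40,395],v[30,300],v[84,484],v[10,480])
E
```

```text
cap ((471.29315185546875, 199.64768981933594), (23.3250789642334, 24.901662826538086), 18.576494216918945)
body ((470.6866455078125, 199.0900115966797), (31.683042526245117, 38.806156158447266), 3.8828535079956055)
beakfloor ((502.7391357421875, 304.668701171875), (33.96003341674805, 38.01909637451172), 50.159019470214844)
pockets ((626.5223999023438, 185.98049926757812), (46.28424072265625, 48.326332092285156), 152.705810546875)
pockets ((573.4094848632812, 221.82614135742188), (35.545833587646484, 37.115543365478516), 161.23129272460938)
pockets ((558.3204345703125, 269.6646423339844), (22.251855850219727, 51.45880126953125), 7.259209156036377)
pockets ((607.405029296875, 274.32830810546875), (50.66201400756836, 53.1267204284668), 2.399127721786499)
pockets ((554.6021728515625, 305.4409484863281), (7.252087116241455, 53.61326599121094), 96.19026947021484)
219 164 200 177 199
```

```bash
python3 go.py 469 199 47 0
```

```text
t 2.9 pos [462.8 173.5 199.1] shift [0.171 0.042 1.014] turn [-0.001  0.001 -0.006] q6 0.34 w 87.8 F [ 0.4 -0.1  0.5]
```

```bash
python3 -m inch '[[0.17,0.04,0.3,0,0,0,-1],[0.17,0.04,0.6,0,0,0,-1],[0.17,0.04,0.85,0,0,0,-1],[0.17,0.04,1,0,0,0,-1],[0.17,0.04,1,0,0,0,-1],[0.17,0.04,1,0,0,0,0.2],[0.17,0.04,1,0,0,0,1],[0.17,0.04,1,0,0,0,1],[0.17,0.04,1,0,0,0,1],[0.17,0.04,1,0,0,0,1]]'
python3 -m inch '[[0,0,-0.07,0,0,0,1],[0,0,-0.07,0,0,0,1],[0,0,-0.2,0,0,0,1],[0,0,-0.4,0,0,0,1],[0,0,-0.4,0,0,0,1]]'
python3 - <<'E'
from h import *
im=ctrl.get_image('wrist'); c=cam('wrist'); o=ctrl.get_obs();cv2.imwrite('pics/w2.png',im[:,:,::-1]); print(o['ee_pos'],o['width'],o['grasp_force'])
e=o['ee_pos']; print(proj(c,[e,[e[0],e[1],e[2]+43],[622.2,186.2,4],[603.9,273.7,4],[569.4,222.7,4]]))
E
```

```text
t: 4.12
ee_pos: [469.2, 201.1, 49.5]
orientation: [2.224, 2.218, 0.0]
ft_force: [-0.3, -0.7, 1.1]
width: 41.4
grasp_force: 0.0
t: 4.75
ee_pos: [470.7, 201.7, 111.2]
orientation: [2.223, 2.217, 0.006]
ft_force: [-0.2, -0.4, -0.4]
width: 0.5
grasp_force: 0.0
[469.82138048 201.28887901 109.97833885] 0.2762597262162284 0.0
[[316.7180461  279.91392359]
 [316.16894713 321.59728983]
 [520.46557019 242.84342992]
 [511.43386378 122.11008685]
 [454.65753864 195.14158814]]
```

View pics/w2.png

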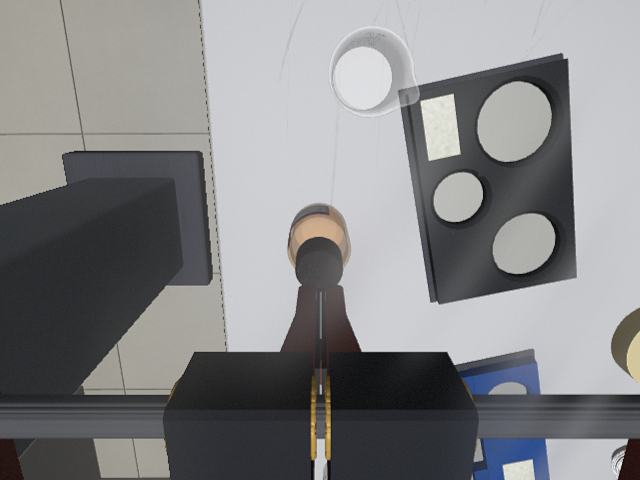

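The fingers had not closed yet, so the lift came away empty; the bottle still stands, with its cap at (320,262). The closed fingertips at u=321 against a predicted 316.7 show a wrist-camera bias of about +4.5 px in u, so the top camera's x values are the right ones.

```bash
python3 -m inch '[[0,0,0,0,0,0,-1],[0,0,0,0,0,0,-1],[0,0,0,0,0,0,-1],[0,0,0,0,0,0,-1],[0,0,0,0,0,0,-1],[0,0,0,0,0,0,-1],[0,0,0,0,0,0,-1],[0,0,0,0,0,0,-1]]'; python3 go.py 466.5 199 47 0
```

```text
t: 5.8
ee_pos: [469.2, 201.0, 109.3]
orientation: [-2.225, -2.218, -0.0]
ft_force: [0.8, -0.5, 0.2]
width: 77.1
grasp_force: 0.0
t 5.8 pos [469.2 201.  109.3] shift [-0.014 -0.018  0.415] turn [ 0.    -0.    -0.004] q6 0.38 w 77.1 F [ 0.8 -0.5  0.2]
```

```bash
python3 -m inch '[[-0.014,-0.018,0,0,0,-0.004,-0.5],[-0.014,-0.018,0.2,0,0,-0.004,-0.5],[-0.014,-0.018,0.4,0,0,-0.004,-0.2],[-0.014,-0.018,0.415,0,0,-0.004,0],[-0.014,-0.018,0.415,0,0,-0.004,1],[-0.014,-0.018,0.415,0,0,-0.004,1],[-0.014,-0.018,0.415,0,0,-0.004,1],[-0.014,-0.018,0.415,0,0,-0.004,1],[-0.014,-0.018,0.415,0,0,-0.004,1],[-0.014,-0.018,0.415,0,0,-0.004,1]]'; python3 -m inch '[[0,0,0,0,0,0,1],[0,0,0,0,0,0,1],[0,0,0,0,0,0,1]]'; python3 go.py 622.2 186.2 100 0
```

```text
t: 7.05
ee_pos: [466.5, 198.9, 47.1]
orientation: [-2.221, -2.222, -0.0]
ft_force: [-0.4, 0.3, 0.3]
width: 0.6
grasp_force: 0.0
t: 7.42
ee_pos: [466.5, 198.9, 47.0]
orientation: [-2.221, -2.222, 0.0]
ft_force: [-0.1, 1.2, -0.2]
width: 0.4
grasp_force: 0.0
t 7.4 pos [466.5 198.9  47. ] shift [-0.085  1.038 -0.353] turn [-0. -0.  0.] q6 0.38 w 0.4 F [-0.1  1.2 -0.2]
```

```bash
python3 - <<'E'
from h import *
a=ctrl.get_image('wrist');b=ctrl.get_image('scene')
cv2.imwrite('pics/w3.png',np.hstack([cv2.resize(a[:,:,::-1],(400,300)),cv2.resize(b[100:400,150:550,::-1],(400,300))]))
E
```

```text
(no output)
```

View pics/w3.png

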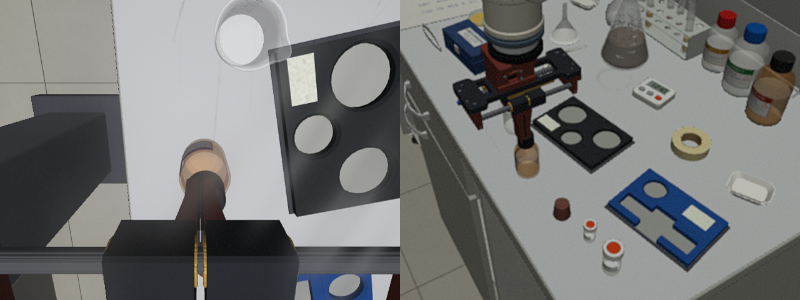

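```bash
python3 - <<'E'
from h import *
np.set_printoptions(precision=1,suppress=True)
cs,ct,cw=cam('scene'),cam('top'),cam('wrist')
o=ctrl.get_obs(); e=o['ee_pos']
print('pred scene of bottle top/foot',proj(cs,[[466,198.5,90],[466,198.5,0],e,[594.8,227.5,14],[484,-31,56]]))
print('scene cast cap top',cast(cs,[[276.5,234]],90),'top',cast(ct,[[324.5,285]],90))
im=np.vstack([ctrl.get_image('scene')[200:300,230:330],ctrl.get_image('top')[250:320,280:380][:, :][:70]]) 
a=cv2.resize(ctrl.get_image('scene')[190:290,230:330],(400,400),interpolation=2); b=cv2.resize(ctrl.get_image('wrist')[160:360,220:420],(400,400),interpolation=2)
cv2.imwrite('pics/w4.png',np.hstack([a,b])[:,:,::-1])
E
```

```text
pred scene of bottle top/foot [[272.  233.6]
 [275.  271.2]
 [273.6 252. ]
 [330.4 228.7]
 [361.6 347.8]]
scene cast cap top [[471.7 194.1  90. ]] top [[468.3 195.6  90. ]]
```

View pics/w4.png

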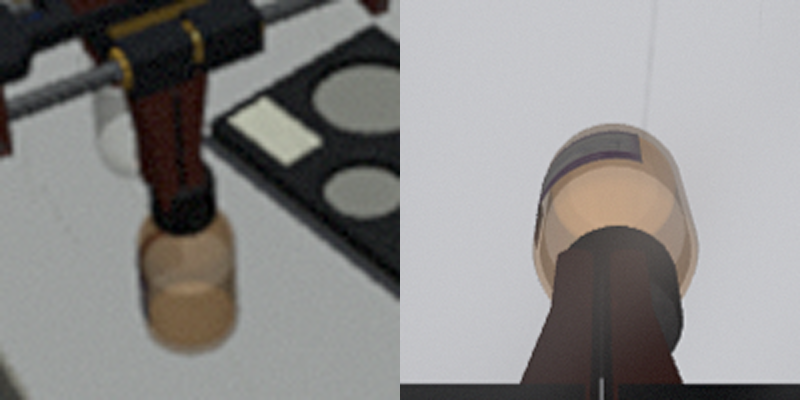

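Both views put the visible fingertips at about the cap's top, roughly 30–40 mm higher than the reported TCP, and the grip closed on nothing. The open-finger spread in the first wrist picture (207 px for 88 mm) also says the tips are about 30 mm nearer the camera. Lowering the open hand in steps will show the truth.

```bash
python3 -m inch '[[0,0,-0.25,0,0,0,1],[0,0,-0.25,0,0,0,-1],[0,0,-0.25,0,0,0,-1],[0,0,-0.25,0,0,0,-1],[0,0,-0.25,0,0,0,-1],[0,0,-0.25,0,0,0,-1],[0,0,-0.25,0,0,0,-1],[0,0,-0.25,0,0,0,-1],[0,0,-0.25,0,0,0,-1]]'; python3 -m inch '[[0,0,0.2,0,0,0,-1],[0,0,0.3,0,0,0,-1],[0,0,0.35,0,0,0,-1],[0,0,0.4,0,0,0,-1],[0,0,0.4,0,0,0,-1]]'; python3 - <<'E'
from h import *
a=cv2.resize(ctrl.get_image('scene')[170:290,210:330],(480,480),interpolation=2); b=cv2.resize(ctrl.get_image('wrist')[160:480,160:480],(320,480),interpolation=2)
cv2.imwrite('pics/w5.png',np.hstack([a,b])[:,:,::-1])
E
```

```text
t: 8.85
ee_pos: [466.5, 199.0, 84.5]
orientation: [2.221, 2.222, 0.0]
ft_force: [0.4, -0.6, -0.2]
width: 76.7
grasp_force: 0.0
t: 9.48
ee_pos: [466.4, 198.9, 24.3]
orientation: [-2.221, -2.221, 0.001]
ft_force: [0.3, 0.4, 0.5]
width: 88.1
grasp_force: 0.0
```

View pics/w5.png

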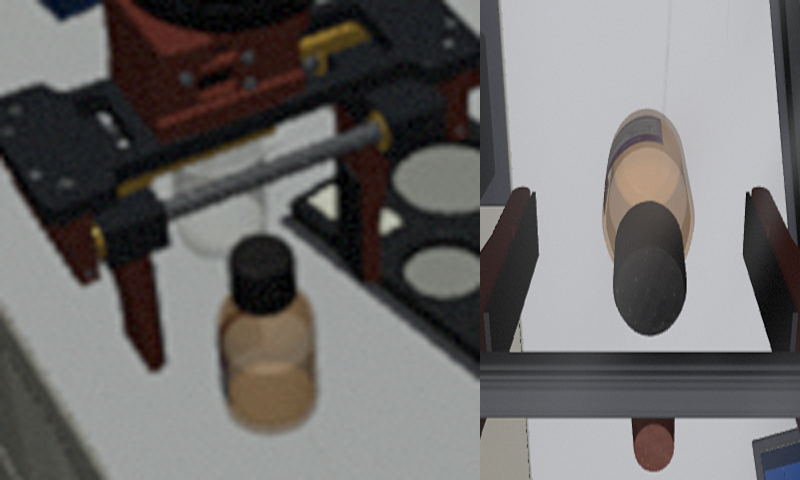

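```bash
python3 - <<'E'
from h import *
np.set_printoptions(precision=1,suppress=True)
cs,cw,ct=cam('scene'),cam('wrist'),cam('top')
for z in (24,35,45,55,65):
    print(z,'scene',cast(cs,[[248.75,262],[303,240]],z)[:,:2].ravel(),'wrist inner',cast(cw,[[218,287],[425,287]],z)[:,:2].ravel(),'wrist cap@90',cast(cw,[[345,360]],90)[0])
a=cv2.resize(ctrl.get_image('top')[240:340,270:400],(780,600),interpolation=2)
cv2.imwrite('pics/w6.png',a[:,:,::-1])
E
```

```text
24 scene [429.  219.5 532.9 218.8] wrist inner [416.9 194.8 521.3 194.8] wrist cap@90 [477.2 195.9  90. ]
35 scene [425.5 209.9 527.7 209.2] wrist inner [419.8 199.7 518.3 199.7] wrist cap@90 [477.2 195.9  90. ]
45 scene [422.3 201.2 522.9 200.5] wrist inner [422.4 204.1 515.6 204.1] wrist cap@90 [477.2 195.9  90. ]
55 scene [419.2 192.4 518.1 191.8] wrist inner [425.  208.5 512.9 208.5] wrist cap@90 [477.2 195.9  90. ]
65 scene [416.  183.7 513.3 183. ] wrist inner [427.7 212.9 510.2 212.9] wrist cap@90 [477.2 195.9  90. ]
```

The fingertips really sit about 27 mm above the reported TCP: the wrist separation and the scene height agree, with tips near z=50 when TCP z=24. The bottle is between the fingers. I'll lower to TCP z≈1 in small steps and grip the body.

```bash
python3 -m inch '[[-0.01,0.02,0.05,0,0,0,-1],[-0.01,0.02,0.1,0,0,0,-1],[-0.01,0.02,0.13,0,0,0,-0.5],[-0.01,0.02,0.155,0,0,0,0],[-0.01,0.02,0.155,0,0,0,0.1],[-0.01,0.02,0.155,0,0,0,0.2],[-0.01,0.02,0.155,0,0,0,1],[-0.01,0.02,0.155,0,0,0,1],[-0.01,0.02,0.155,0,0,0,1],[-0.01,0.02,0.155,0,0,0,1]]'; python3 -m inch '[[0,0,0,0,0,0,1],[0,0,0,0,0,0,1]]'
```

```text
t: 10.88
ee_pos: [469.7, 197.5, 1.5]
orientation: [2.221, 2.222, 0.001]
ft_force: [0.3, -0.6, 2.1]
width: 40.3
grasp_force: 30.0
t: 11.12
ee_pos: [469.7, 197.5, 1.4]
orientation: [2.221, 2.222, 0.001]
ft_force: [-0.1, 0.7, 2.9]
width: 40.1
grasp_force: 30.0
```

Bottle gripped at 40 mm. It centres at TCP x=469.7, so the pocket target relative to it is TCP (625, 184.5).

```bash
python3 -m inch '[[0,0,-0.08,0,0,0,1],[0,0,-0.2,0,0,0,1],[0,0,-0.25,0,0,0,1],[-0.02,0.2,-0.25,0,0,0,1],[-0.04,0.45,-0.25,0,0,0,1],[-0.06,0.7,-0.25,0,0,0,1],[-0.087,0.9,-0.25,0,0,0,1],[-0.087,1,-0.25,0,0,0,1],[-0.087,1,-0.25,0,0,0,1],[-0.087,1,-0.25,0,0,0,1]]'; python3 go.py 625 184.5 39 0;python3 - <<'E'
from h import *
im=ctrl.get_image('wrist');a=im[0:480,160:640]; b=cv2.resize(ctrl.get_image('scene')[170:290,260:380],(320,320),interpolation=2)
cv2.imwrite('pics/w7.png',np.hstack([a,np.vstack([b,b[:160]*0])])[:,:,::-1])
E
```

```text
t: 12.38
ee_pos: [617.9, 184.4, 38.4]
orientation: [-2.22, -2.221, 0.002]
ft_force: [0.5, 0.6, -0.5]
width: 40.2
grasp_force: 30.0
t 12.4 pos [617.9 184.4  38.4] shift [ 0.     0.047 -0.004] turn [-0.002  0.001  0.001] q6 0.27 w 40.2 F [ 0.5  0.6 -0.5]
```

View pics/w7.png

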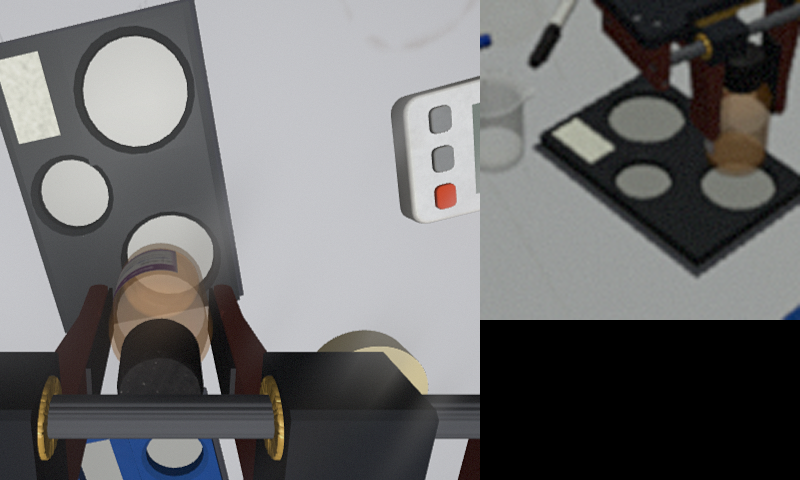

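The scene crop shows the bottle hanging upright just short of its pocket. The wrist picture shows the pocket rim at about (331,252), in line. I'll move on 7 mm and lower.

```bash
python3 - <<'E'
from h import *
c=cam('wrist'); print(cast(c,[[327,252],[291,90],[230,192]],4).round(1))
E
python3 -m inch '[[0,0.047,0,0,0,0,1],[0,0.047,0.06,0,0,0,1],[0,0.047,0.12,0,0,0,1],[0,0.047,0.16,0,0,0,1],[0,0.047,0.19,0,0,0,1],[0,0.047,0.2,0,0,0,1],[0,0.047,0.2,0,0,0,1]]'
```

```text
[[623.8 187.3   4. ]
 [604.7 275.4   4. ]
 [570.1 222.2   4. ]]
t: 13.35
ee_pos: [626.5, 184.4, 8.8]
orientation: [2.221, 2.222, -0.0]
ft_force: [0.3, 0.3, -1.5]
width: 40.5
grasp_force: 30.0
```

```bash
python3 -m inch '[[0.005,-0.01,0.01,0,0,0,1],[0.005,-0.01,0.02,0,0,0,1],[0.005,-0.01,0.024,0,0,0,1],[0.005,-0.01,0.024,0,0,0,1]]';python3 -m inch '[[0,0,0,0,0,0,0],[0,0,0,0,0,0,-0.2],[0,0,0,0,0,0,-0.2],[0,0,0,0,0,0,-0.2],[0,0,0,0,0,0,-0.2]]'
```

```text
t: 13.85
ee_pos: [625.0, 185.2, 5.5]
orientation: [-2.221, -2.222, -0.0]
ft_force: [-1.5, -0.6, 4.0]
width: 40.1
grasp_force: 30.0
t: 14.48
ee_pos: [625.0, 185.1, 5.2]
orientation: [-2.221, -2.222, 0.0]
ft_force: [0.6, 0.9, 1.0]
width: 52.6
grasp_force: 0.0
```

The bottle is seated: light contact came at TCP z 5.5, as expected. I'll rise and go to a free spot at (478,215) to touch the bench and find the true finger length.

```bash
python3 -m inch '[[0,0,-0.1,0,0,0,-0.3],[0,0,-0.4,0,0,0,-0.3],[0,0,-0.7,0,0,0,-0.3],[0,0,-0.75,0,0,0,0],[0.1,-0.3,-0.75,0,0,0,0.1],[0.2,-0.7,-0.75,0,0,0,0.1],[0.2,-1,-0.75,0,0,0,0.1],[0.2,-1,-0.6,0,0,0,0.1],[0.2,-1,-0.2,0,0,0,0.1],[0.2,-1,-0.03,0,0,0,0.1]]'; python3 -m inch '[[0,0,0.03,0,0,0,0.1],[0,0,0.06,0,0,0,0.1],[0,0,0.09,0,0,0,0.1],[0,0,0.09,0,0,0,0.1]]'
```

```text
t: 15.72
ee_pos: [472.9, 214.4, 7.2]
orientation: [-2.22, -2.221, 0.006]
ft_force: [-0.8, 0.0, 0.7]
width: 39.5
grasp_force: 0.0
t: 16.23
ee_pos: [475.4, 215.3, -3.3]
orientation: [2.221, 2.221, 0.001]
ft_force: [-0.4, -1.0, 0.1]
width: 39.5
grasp_force: 0.0
```

```bash
python3 -m inch '[[0,0,0.03,0,0,0,0.1],[0,0,0.06,0,0,0,0.1],[0,0,0.08,0,0,0,0.1],[0,0,0.09,0,0,0,0.1]]';python3 -m inch '[[0,0,0.02,0,0,0,0.1],[0,0,0.04,0,0,0,0.1],[0,0,0.04,0,0,0,0.1]]';python3 -m inch '[[0,0,0.013,0,0,0,0.1],[0,0,0.026,0,0,0,0.1],[0,0,0.026,0,0,0,0.1]]'
```

```text
t: 16.73
ee_pos: [474.9, 215.1, -17.6]
orientation: [-2.221, -2.222, 0.001]
ft_force: [-0.2, 0.8, -0.3]
width: 40.0
grasp_force: 0.0
t: 17.1
ee_pos: [474.8, 215.1, -23.6]
orientation: [-2.221, -2.222, 0.001]
ft_force: [-0.0, -0.5, -0.6]
width: 39.9
grasp_force: 0.0
t: 17.48
ee_pos: [474.9, 215.1, -27.4]
orientation: [-2.221, -2.222, 0.0]
ft_force: [0.4, 0.2, 0.3]
width: 39.7
grasp_force: 0.0
```

```bash
for i in 1 2 3; do python3 -m inch '[[0,0,0.012,0,0,0,0.1],[0,0,0.022,0,0,0,0.1],[0,0,0.022,0,0,0,0.1]]' | grep -E "ee_pos|ft_f"; done
```

```text
ee_pos: [474.9, 215.1, -30.7]
ft_force: [1.2, 0.7, 0.0]
ee_pos: [475.0, 215.2, -33.5]
ft_force: [-1.2, -0.8, 5.2]
ee_pos: [475.1, 215.2, -33.8]
ft_force: [-11.2, -4.4, 45.9]
```

The bench is touched at TCP z = -33.5, so the fingertips sit 33.4 mm above the reported TCP. Tip heights from here on use that. Next is the beaker, at about (502,303.5).

```bash
sed -i 's/^x,y,z,w=.*/&; z-=33.4; o["ee_pos"]=o["ee_pos"]/;s/^x,y,z,w=\(.*\); o=ctrl.get_obs(); z-=33.4; .*/x,y,z,w=\1; o=ctrl.get_obs(); z-=33.4 # z = tip height/' go.py; sed -n 4p go.py
python3 -m inch '[[0,0,-0.2,0,0,0,-0.2],[0,0,-0.6,0,0,0,-1],[0.2,0.05,-0.75,0,0,0,-1],[0.4,0.1,-0.75,0,0,0,-1],[0.59,0.18,-0.75,0,0,0,-1],[0.59,0.18,-0.75,0,0,0,-1],[0.59,0.18,-0.75,0,0,0,-1]]'
python3 go.py 502 303.5 17 0; python3 - <<'E'
from h import *
o=ctrl.get_obs();im=ctrl.get_image('wrist'); cv2.imwrite('pics/w8.png',im[:,:,::-1])
c=cam('wrist'); print(proj(c,[[502,303.5,58],[502,303.5,0]]))
E
```

```text
x,y,z,w=map(float,sys.argv[1:5]); o=ctrl.get_obs(); z-=33.4 # z = tip height
t: 19.48
ee_pos: [501.1, 302.7, 74.9]
orientation: [-2.221, -2.222, 0.003]
ft_force: [-0.5, 0.6, 1.4]
width: 87.8
grasp_force: 0.0
t 19.5 pos [501.1 302.7  74.9] shift [0.006 0.007 0.608] turn [-0.002  0.001  0.001] q6 0.52 w 87.8 F [-0.5  0.6  1.4]
[[318.6754973  265.88265629]
 [319.03604679 234.67396199]]
```

View pics/w8.png

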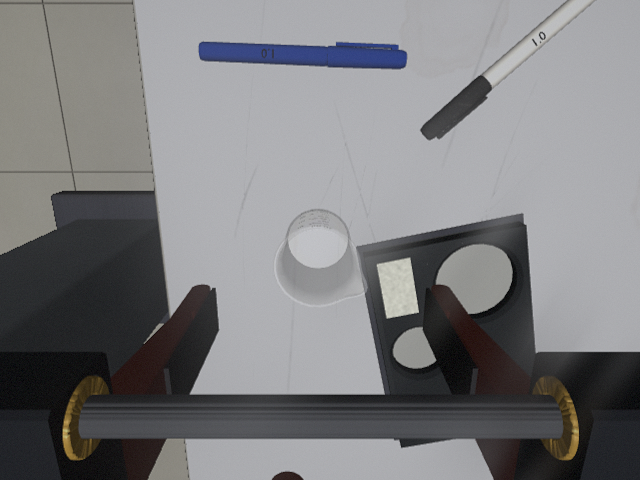

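The beaker's floor is at (317,239) and its rim centre near (316,262), so its x is about 498.5. The spout faces lower right and the grey insert's corner lies under the right finger. I'll grip with tips at z=20 to clear it. The blue marker lies at (302,54).

```bash
python3 -m inch '[[0,-0.015,0.2,0,0,0,-0.6],[0,-0.015,0.4,0,0,0,-0.6],[0,-0.015,0.52,0,0,0,-0.6],[0,-0.015,0.585,0,0,0,-0.5],[0,-0.015,0.585,0,0,0,-0.3],[0,-0.015,0.585,0,0,0,-0.2],[0,-0.015,0.585,0,0,0,0],[0,-0.015,0.585,0,0,0,0.1],[0,-0.015,0.585,0,0,0,1],[0,-0.015,0.585,0,0,0,1]]'; python3 -m inch '[[0,0,0,0,0,0,1],[0,0,0,0,0,0,1],[0,0,0,0,0,0,1]]';python3 go.py 605 274.5 55 0
```

```text
t: 20.78
ee_pos: [500.3, 304.0, -11.6]
orientation: [2.221, 2.222, 0.002]
ft_force: [-0.5, -0.7, 7.0]
width: 47.3
grasp_force: 28.8
t: 21.15
ee_pos: [500.3, 303.9, -11.6]
orientation: [2.221, 2.221, 0.002]
ft_force: [-0.4, -0.7, 6.2]
width: 47.2
grasp_force: 28.8
t 21.1 pos [500.3 303.9 -11.6] shift [-0.196  0.698 -0.221] turn [ 0.001 -0.001  0.   ] q6 0.53 w 47.2 F [-0.4 -0.7  6.2]
```

```bash
python3 -m inch '[[0,0,-0.05,0,0,0,1],[0,0,-0.1,0,0,0,1],[0,0,-0.2,0,0,0,1],[0,0,-0.25,0,0,0,1],[-0.05,0.2,-0.25,0,0,0,1],[-0.1,0.4,-0.25,0,0,0,1],[-0.15,0.6,-0.25,0,0,0,1],[-0.196,0.7,-0.25,0,0,0,1],[-0.196,0.7,-0.25,0,0,0,1],[-0.196,0.7,-0.25,0,0,0,1]]';python3 go.py 605.5 274.5 24 0;python3 - <<'E'
from h import *
im=ctrl.get_image('wrist');a=im[0:480,160:640]; b=cv2.resize(ctrl.get_image('scene')[150:270,220:340],(320,320),interpolation=2)
t=cv2.resize(ctrl.get_image('top')[180:270,230:410],(320,160))
cv2.imwrite('pics/w9.png',np.hstack([a,np.vstack([b,t])])[:,:,::-1])
E
```

```text
t: 22.4
ee_pos: [603.5, 274.3, 24.9]
orientation: [-2.221, -2.221, 0.002]
ft_force: [-0.4, -0.4, -0.4]
width: 47.6
grasp_force: 28.9
t 22.4 pos [603.5 274.3  24.9] shift [0.002 0.014 0.229] turn [-0.002  0.001  0.001] q6 0.41 w 47.6 F [-0.4 -0.4 -0.4]
```

View pics/w9.png

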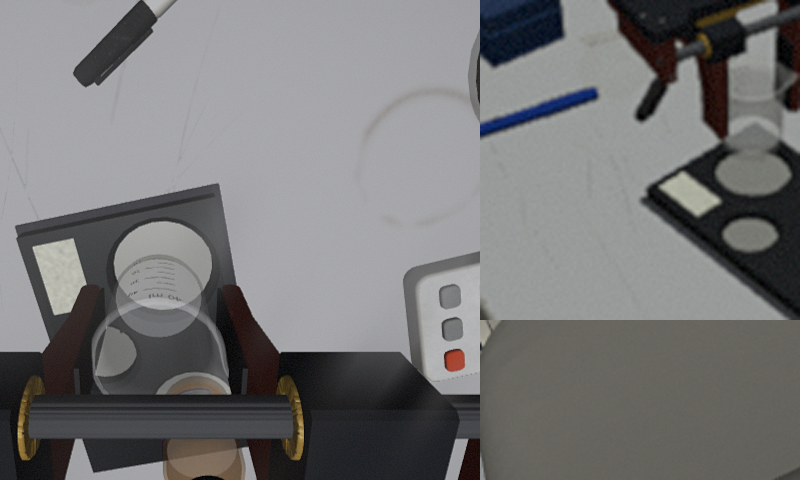

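The beaker hangs upright, held at its rim, over its pocket: foot centre at (319,295), pocket centre at about (322,265). I'll lower it.

```bash
python3 -m inch '[[0,0.012,0.06,0,0,0,1],[0,0.012,0.12,0,0,0,1],[0,0.012,0.17,0,0,0,1],[0,0.012,0.195,0,0,0,1],[0,0.012,0.195,0,0,0,1]]';python3 -m inch '[[0,0,0.01,0,0,0,1],[0,0,0.02,0,0,0,1],[0,0,0.025,0,0,0,1],[0,0,0.025,0,0,0,1]]'
```

```text
t: 23.18
ee_pos: [606.3, 274.1, -4.6]
orientation: [-2.221, -2.221, 0.001]
ft_force: [0.2, -0.5, -1.0]
width: 47.6
grasp_force: 28.9
t: 23.68
ee_pos: [606.7, 274.3, -7.5]
orientation: [2.221, 2.222, 0.0]
ft_force: [-0.5, -0.7, 2.8]
width: 47.3
grasp_force: 28.9
```

```bash
python3 -m inch '[[0,0,0,0,0,0,0],[0,0,0,0,0,0,-0.3],[0,0,0,0,0,0,-0.5],[0,0,0,0,0,0,-0.6],[0,0,-0.1,0,0,0,-0.6],[0,0,-0.4,0,0,0,-0.6],[0,0,-0.7,0,0,0,-0.6],[0,-0.3,-0.8,0,0,0,-0.6],[-0.3,-0.7,-0.8,0,0,0,-0.6],[-0.6,-0.88,-0.8,0,0,0,-0.6]]'; python3 -m inch '[[-0.4,0,0,0,0,0,-0.4],[-0.58,0,0,0,0,0,-0.4],[-0.58,0,0,0,0,0,-0.4],[-0.58,0,0,0,0,0,-0.4]]'
cat > loc.py <<'E'
from h import *
np.set_printoptions(precision=1,suppress=True)
o=ctrl.get_obs(); im=ctrl.get_image('wrist'); c=list(cam('wrist',o)); c[3]+=4.5  # measured tip bias in u
h,s,v=hsv(im); cy,cx=np.mgrid[:480,:640]
def win(x0,x1,y0,y1): return (cx>x0)&(cx<x1)&(cy>y0)&(cy<y1)
def ell(nm,m,z,a=150,f=cv2.fitEllipse):
    for q in blobs(cv2.morphologyEx(m.astype(np.uint8),cv2.MORPH_OPEN,np.ones((3,3))),a):
        print(nm,q[:,0].mean(0),f(cast(c,q[:,0],z)[:,:2].astype(np.float32)))
E
python3 - <<'E'
from loc import *
cv2.imwrite('pics/w10.png',im[:,:,::-1]); print(o['ee_pos'],o['width'])
ell('stopper',(h<15)&(s>50)&(v>50)&win(225,420,180,345),14)
ell('white pocket',(v>120)&(s<40)&win(420,640,0,345),4)
E
```

```text
t: 24.92
ee_pos: [474.1, 185.5, 113.4]
orientation: [2.218, 2.224, 0.002]
ft_force: [0.2, -0.5, 0.3]
width: 70.1
grasp_force: 0.0
t: 25.42
ee_pos: [476.1, 99.2, 112.7]
orientation: [2.221, 2.221, 0.002]
ft_force: [0.4, 0.1, -0.1]
width: 61.0
grasp_force: 0.0
[476.1  99.2 112.7] 61.03920577725737
stopper [334.7 329.6] ((485.9425964355469, 15.750865936279297), (13.227631568908691, 14.076497077941895), 105.46116638183594)
stopper [317.3 244.4] ((472.4205322265625, 85.55380249023438), (22.470943450927734, 22.84867286682129), 172.3903350830078)
white pocket [456.9 311.3] ((582.8043823242188, 26.00514030456543), (31.798620223999023, 75.67340850830078), 28.72751808166504)
white pocket [514.9 285.5] ((626.7899169921875, 48.27345275878906), (32.36998748779297, 35.972625732421875), 137.85853576660156)
white pocket [533.2 215.3] ((641.6997680664062, 98.54610443115234), (146.17071533203125, 229.3612823486328), 43.46088409423828)
white pocket [521.9  99.3] ((623.5733642578125, 185.81080627441406), (43.560916900634766, 46.1859130859375), 3.9453136920928955)
white pocket [464.5  42.4] ((570.224853515625, 222.00582885742188), (34.99225997924805, 36.924137115478516), 21.327238082885742)
white pocket [616.9  34.3] ((669.967529296875, 226.79562377929688), (32.75421142578125, 52.35839080810547), 24.75060272216797)
```

View pics/w10.png

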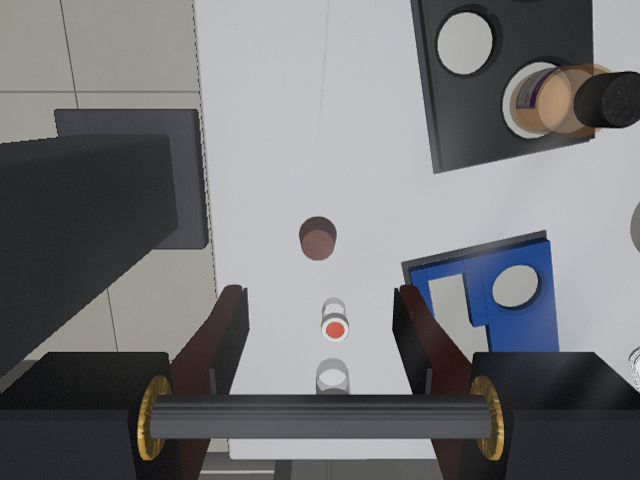

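The stopper's top face is at (317,244), giving (472,90). The small look-alike is at (335,329) and stays clear. The stopper pocket is at (570,222) and the vial pocket at (627,48).

```bash
python3 -m inch '[[-0.061,-0.025,0.2,0,0,0,-0.4],[-0.061,-0.025,0.5,0,0,0,-0.4],[-0.061,-0.025,0.8,0,0,0,-0.4],[-0.061,-0.025,0.9,0,0,0,-0.2],[-0.061,-0.025,0.907,0,0,0,0],[-0.061,-0.025,0.907,0,0,0,1],[-0.061,-0.025,0.907,0,0,0,1],[-0.061,-0.025,0.907,0,0,0,1],[-0.061,-0.025,0.907,0,0,0,1],[-0.061,-0.025,0.907,0,0,0,1]]';python3 -m inch '[[0,0,0,0,0,0,1],[0,0,-0.1,0,0,0,1],[0,0,-0.3,0,0,0,1],[0,0,-0.5,0,0,0,1],[0,0,-0.5,0,0,0,1]]';python3 go.py 570.2 222 40 0
```

```text
t: 26.72
ee_pos: [473.0, 89.7, -22.8]
orientation: [2.22, 2.221, 0.003]
ft_force: [-0.6, -0.2, 8.1]
width: 24.1
grasp_force: 30.3
t: 27.35
ee_pos: [473.6, 89.7, 53.6]
orientation: [2.219, 2.22, 0.006]
ft_force: [0.5, -0.2, -0.1]
width: 23.7
grasp_force: 29.8
t 27.4 pos [473.6  89.7  53.6] shift [0.881 0.642 0.317] turn [ 0.006 -0.001  0.   ] q6 0.16 w 23.7 F [ 0.5 -0.2 -0.1]
```

```bash
python3 -m inch '[[0.3,0.2,-0.02,0,0,-0.2,1],[0.6,0.4,-0.02,0,0,-0.4,1],[0.88,0.64,-0.02,0,0,-0.6,1],[0.88,0.64,-0.02,0,0,-0.8,1],[0.88,0.64,-0.02,0,0,-1,1],[0.88,0.64,-0.02,0,0,-1,1]]';python3 go.py 570.2 222 40 60
```

```text
t: 28.1
ee_pos: [567.1, 221.3, 53.1]
orientation: [-1.203, -2.901, 0.002]
ft_force: [-0.2, -0.4, -0.6]
width: 24.4
grasp_force: 29.8
t 28.1 pos [567.1 221.3  53.1] shift [-0.012  0.019  0.31 ] turn [-0.002 -0.001 -0.335] q6 -0.43 w 24.4 F [-0.2 -0.4 -0.6]
```

```bash
python3 -m inch '[[-0.012,0.019,0,0,0,-0.2,1],[-0.012,0.019,0,0,0,-0.335,1],[-0.012,0.019,0.15,0,0,-0.335,1],[-0.012,0.019,0.3,0,0,-0.335,1],[-0.012,0.019,0.4,0,0,-0.335,1],[-0.012,0.019,0.43,0,0,-0.335,1],[-0.012,0.019,0.45,0,0,-0.335,1],[-0.012,0.019,0.46,0,0,-0.335,1],[-0.012,0.019,0.468,0,0,-0.335,1],[-0.012,0.019,0.468,0,0,-0.335,1]]';python3 go.py 570.2 222 17 60
```

```text
t: 29.35
ee_pos: [571.3, 222.3, -15.8]
orientation: [0.811, 3.035, 0.0]
ft_force: [0.3, 0.1, 0.1]
width: 24.0
grasp_force: 29.8
t 29.4 pos [571.3 222.3 -15.8] shift [ 0.005 -0.006  0.004] turn [0.    0.    0.002] q6 -0.7 w 24.0 F [0.3 0.1 0.1]
```

```bash
python3 -m inch '[[0,0,0.013,0,0,0,1],[0,0,0.013,0,0,0,1],[0,0,0.013,0,0,0,0.3],[0,0,0.013,0,0,0,0.23],[0,0,0.013,0,0,0,0.23],[0,0,-0.1,0,0,0,0.23],[0,0,-0.4,0,0,0,0.2],[0,0,-0.8,0,0,0,0],[0,0,-0.95,0,0,0,-0.3],[0,0,-0.95,0,0,0,-0.3]]'; python3 go.py 484 -31 140 0; python3 - <<'E'
from loc import *
cv2.imwrite('pics/w11.png',im[:,:,::-1]); print(o['ee_pos'],o['width'])
ell('stopper',(h<15)&(s>50)&(v>50)&win(0,640,0,345),32)
E
```

```text
t: 30.6
ee_pos: [572.7, 222.9, 129.6]
orientation: [0.81, 3.031, 0.005]
ft_force: [-0.3, 0.2, -0.2]
width: 56.6
grasp_force: 0.0
t 30.6 pos [572.7 222.9 129.6] shift [-0.331 -1.763  0.147] turn [7.000e-03 1.000e-03 1.335e+00] q6 -0.7 w 56.6 F [-0.3  0.2 -0.2]
[572.7 222.9 129.6] 56.5898509480834
stopper [ 26.8 257.8] ((486.8429260253906, 22.091447830200195), (12.792320251464844, 12.925802230834961), 117.519287109375)
stopper [317.9 218.4] ((568.3595581054688, 221.59922790527344), (23.485248565673828, 30.89099884033203), 61.742469787597656)
```

```bash
python3 -m inch '[[-0.07,-0.35,0,0,0,0.22,-0.3],[-0.14,-0.7,0,0,0,0.44,-0.3],[-0.19,-1,0,0,0,0.66,-0.3],[-0.19,-1,0,0,0,0.88,-0.3],[-0.19,-1,0,0,0,1,-0.3]]'; python3 go.py 484 -31 140 0
```

```text
t: 31.28
ee_pos: [519.5, 77.1, 124.8]
orientation: [-1.916, -2.487, 0.003]
ft_force: [0.4, -0.3, -0.4]
width: 57.4
grasp_force: 0.0
t 31.3 pos [519.5  77.1 124.8] shift [-0.637 -0.412  0.122] turn [-0.004 -0.     0.328] q6 -0.13 w 57.4 F [ 0.4 -0.3 -0.4]
```

```bash
python3 -m inch '[[-0.3,-0.2,0.05,0,0,0.2,-0.3],[-0.6,-0.4,0.1,0,0,0.33,-0.3],[-0.64,-0.41,0.12,0,0,0.33,-0.3],[-0.64,-0.41,0.12,0,0,0.33,-0.3]]'; python3 - <<'E'
from loc import *
cv2.imwrite('pics/w12.png',im[:,:,::-1]); print(o['ee_pos'],o['width'])
ell('orange',(h<15)&(s>150)&(v>100)&win(200,440,150,345),56,50)
ell('whitecap',(v>215)&(s<60)&win(230,420,150,345),56,50)
ell('bluepockets',(v>120)&(s<40)&win(400,640,60,345),4)
E
python3 go.py 484 -31 13 0
```

```text
t: 31.78
ee_pos: [486.1, -30.8, 107.4]
orientation: [-2.216, -2.224, 0.002]
ft_force: [0.6, 0.1, -0.4]
width: 57.0
grasp_force: 0.0
[486.1 -30.8 107.4] 56.96938750574345
orange [317.9 245.2] ((483.30926513671875, -29.293886184692383), (13.078216552734375, 18.933652877807617), 145.70156860351562)
orange [321.5 153. ] ((485.7183532714844, 26.312131881713867), (3.0949599742889404, 9.802632331848145), 90.25602722167969)
bluepockets [546.1 230.8] ((650.8654174804688, -35.10370635986328), (30.42006492614746, 54.77648162841797), 13.838155746459961)
bluepockets [461.2 185.7] ((585.7162475585938, -5.625216007232666), (47.798912048339844, 129.9891357421875), 13.40219497680664)
bluepockets [530.9 111.3] ((627.1111450195312, 49.27962875366211), (33.78651428222656, 36.7624397277832), 179.35105895996094)
bluepockets [525.7 222.8] ((632.045654296875, -20.322221755981445), (174.8076171875, 247.66539001464844), 23.67296600341797)
bluepockets [437.6  67.5] ((550.2369995117188, 75.56033325195312), (11.21841812133789, 68.61717224121094), 97.03252410888672)
t 31.8 pos [486.6 -30.2 107.8] shift [-0.005 -0.016  0.855] turn [-0.001 -0.     0.006] q6 -0.09 w 57.3 F [0.  0.3 0.6]
```

View pics/w12.png

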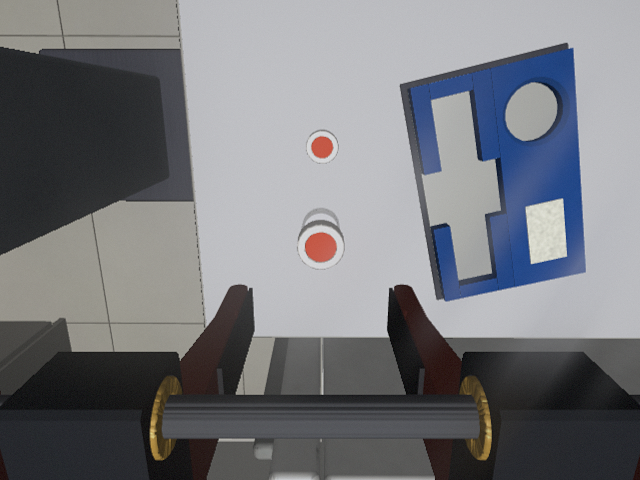

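The large vial's cap is at (320,246), giving (484.5,-30). The look-alike is at (322,147). The groove centre is at about (586,-6), its axis 13.4° off world y. The vial pocket is at (627,49).

```bash
python3 -m inch '[[0,-0.013,0.2,0,0,0,-0.3],[0,-0.013,0.5,0,0,0,-0.3],[0,-0.013,0.75,0,0,0,-0.3],[0,-0.013,0.85,0,0,0,-0.1],[0,-0.013,0.86,0,0,0,0.1],[0,-0.013,0.86,0,0,0,0.2],[0,-0.013,0.86,0,0,0,0.3],[0,-0.013,0.86,0,0,0,1],[0,-0.013,0.86,0,0,0,1],[0,-0.013,0.86,0,0,0,1]]';python3 -m inch '[[0,0,0,0,0,0,1],[0,0,0,0,0,0,1],[0,0,-0.04,0,0,0,1],[0,0,-0.1,0,0,0,1],[0,0,-0.2,0,0,0,1],[0,0,-0.25,0,0,0,1],[0,0,-0.25,0,0,0,1]]';python3 go.py 626.5 48.8 50 0
```

```text
t: 33.08
ee_pos: [485.5, -30.8, -19.7]
orientation: [2.216, 2.225, 0.002]
ft_force: [-1.0, 1.3, 7.5]
width: 26.6
grasp_force: 30.0
t: 33.95
ee_pos: [485.3, -30.7, 17.8]
orientation: [2.216, 2.225, 0.002]
ft_force: [0.2, -1.2, -0.5]
width: 26.7
grasp_force: 30.0
t 34.0 pos [485.3 -30.7  17.8] shift [0.526 0.943 0.01 ] turn [0.002 0.    0.005] q6 -0.09 w 26.7 F [ 0.2 -1.2 -0.5]
```

```bash
python3 -m inch '[[0.13,0.24,0,0,0,0,1],[0.26,0.48,0,0,0,0,1],[0.4,0.72,0,0,0,0,1],[0.525,0.94,0,0,0,0,1],[0.525,0.94,0,0,0,0,1],[0.525,0.94,0,0,0,0,1],[0.525,0.94,0,0,0,0,1]]'; python3 go.py 626.5 48.5 20 0; python3 - <<'E'
from loc import *
cv2.imwrite('pics/w13.png',im[:,:,::-1])
ell('pk',(v>120)&(s<50)&win(280,370,150,330),4)
E
```

```text
t: 34.83
ee_pos: [623.9, 48.1, 16.5]
orientation: [-2.217, -2.225, 0.002]
ft_force: [-0.6, 0.1, -0.4]
width: 26.4
grasp_force: 30.0
t 34.8 pos [623.9  48.1  16.5] shift [0.003 0.018 0.199] turn [-0.002  0.     0.005] q6 0.05 w 26.4 F [-0.6  0.1 -0.4]
pk [324.2 282. ] ((625.5800170898438, 42.94021224975586), (36.62173080444336, 49.97364807128906), 166.6839599609375)
pk [321.8 173. ] ((622.21435546875, 99.1433334350586), (25.038557052612305, 53.71133041381836), 98.87406921386719)
```

```bash
python3 -m inch '[[0,0.012,0.05,0,0,0,1],[0,0.012,0.1,0,0,0,1],[0,0.012,0.15,0,0,0,1],[0,0.012,0.19,0,0,0,1],[0,0.012,0.19,0,0,0,1]]';python3 -m inch '[[0,0,0.01,0,0,0,1],[0,0,0.02,0,0,0,1],[0,0,0.026,0,0,0,1],[0,0,0.026,0,0,0,1]]'
```

```text
t: 35.5
ee_pos: [626.6, 48.7, -12.4]
orientation: [-2.216, -2.226, 0.001]
ft_force: [0.6, -0.3, 0.5]
width: 26.1
grasp_force: 30.0
t: 36.0
ee_pos: [627.2, 48.7, -15.5]
orientation: [2.217, 2.226, 0.0]
ft_force: [-0.4, 0.2, -0.8]
width: 26.6
grasp_force: 30.0
```

```bash
python3 -m inch '[[0,0,0.006,0,0,0,1],[0,0,0.011,0,0,0,1],[0,0,0.011,0,0,0,1]]';python3 -m inch '[[0,0,0,0,0,0,0.3],[0,0,0,0,0,0,0.1],[0,0,0,0,0,0,0],[0,0,0,0,0,0,0],[0,0,-0.1,0,0,0,0],[0,0,-0.4,0,0,0,0],[0,0,-0.7,0,0,0,-0.3],[0,0,-0.9,0,0,0,-0.5],[0,0,-0.9,0,0,0,-0.5]]'; python3 - <<'E'
from loc import *
cv2.imwrite('pics/w14.png',im[:,:,::-1])
ell('orange',(h<15)&(s>150)&(v>100)&win(200,440,150,345),60,50)
ell('pk',(v>120)&(s<50)&win(0,640,0,345),4)
E
python3 go.py 490 414 150 88
```

```text
t: 36.38
ee_pos: [627.2, 48.7, -15.6]
orientation: [2.217, 2.226, 0.0]
ft_force: [-4.5, -0.3, 12.8]
width: 26.4
grasp_force: 30.0
t: 37.5
ee_pos: [629.3, 48.8, 121.5]
orientation: [2.214, 2.223, 0.007]
ft_force: [0.3, -0.3, -0.2]
width: 65.4
grasp_force: 0.0
orange [316.2 241.8] ((626.0637817382812, 48.96520233154297), (17.730670928955078, 18.219337463378906), 90.01644134521484)
pk [340.9 319.7] ((645.7188110351562, -36.69011688232422), (29.931598663330078, 52.93390655517578), 14.848015785217285)
pk [316.4 242. ] ((625.4674682617188, 30.82961654663086), (34.19731521606445, 34.54621124267578), 1.064988374710083)
pk [263.8 277.1] ((584.5310668945312, -1.5678128004074097), (44.34043884277344, 121.30919647216797), 14.416844367980957)
pk [316.7 213. ] ((625.82470703125, 53.08060836791992), (27.661306381225586, 36.37754821777344), 88.53284454345703)
pk [310.1  42.2] ((622.7881469726562, 187.4031524658203), (47.25121307373047, 48.56571960449219), 160.876220703125)
pk [326.  177.9] ((642.3418579101562, 64.13912963867188), (281.662353515625, 612.9440307617188), 90.41648864746094)
t 37.5 pos [627.9  48.7 119.4] shift [ 2.439 -0.909  0.016] turn [ 0.003  0.003 -1.95 ] q6 0.05 w 66.0 F [-1.1  0.   0. ]
```

```bash
python3 -m inch '[[0,-0.35,0,0,0,0,-0.5],[0.2,-0.7,0,0,0,-0.2,-0.5],[0.5,-0.9,0,0,0,-0.4,-0.5],[0.8,-0.9,0,0,0,-0.6,-0.5],[1,-0.9,0,0,0,-0.8,-0.5],[1,-0.9,0,0,0,-1,-0.5],[1,-0.9,0,0,0,-1,-0.5]]'; python3 go.py 490 414 150 88
```

```text
t: 38.42
ee_pos: [490.4, 198.1, 116.5]
orientation: [-1.196, -2.903, 0.003]
ft_force: [0.7, -0.1, 1.1]
width: 66.0
grasp_force: 0.0
t 38.4 pos [490.4 198.1 116.5] shift [ 1.016  1.02  -0.002] turn [-0.002 -0.002 -0.951] q6 -0.43 w 66.0 F [ 0.7 -0.1  1.1]
```

```bash
python3 -m inch '[[0.3,0.3,0,0,0,-0.2,-0.3],[0.6,0.6,0,0,0,-0.4,-0.3],[0.9,0.9,0,0,0,-0.6,-0.3],[1,1,0,0,0,-0.8,-0.3],[1,1,0,0,0,-0.95,-0.3],[1,1,0,0,0,-0.95,-0.3],[1,1,0,0,0,-0.95,-0.3]]'; python3 - <<'E'
from loc import *
cv2.imwrite('pics/w15.png',im[:,:,::-1]); print(o['ee_pos'],o['width'])
ell('mk',(h>100)&(h<130)&(s>120)&win(0,640,0,400),6,200,cv2.minAreaRect)
E
python3 go.py 490 414 20 88
```

```text
t: 39.3
ee_pos: [490.5, 409.4, 117.3]
orientation: [-0.062, -3.14, 0.001]
ft_force: [0.7, 0.2, -0.3]
width: 57.1
grasp_force: 0.0
[490.5 409.4 117.3] 57.05417436054758
mk [488.9 311.7] ((573.2261352539062, 540.2230834960938), (19.548011779785156, 44.85405349731445), 0.6241069436073303)
mk [446.  245.5] ((516.6520385742188, 499.8782958984375), (15.500564575195312, 50.727783203125), 73.14311218261719)
mk [551.  228.3] ((505.0948791503906, 576.1541748046875), (38.426719665527344, 63.29965591430664), 7.384939670562744)
mk [325.1 215. ] ((489.79058837890625, 410.6752014160156), (8.288700103759766, 34.79658508300781), 87.55741882324219)
mk [325.7 168.4] ((453.32806396484375, 411.9998474121094), (8.099579811096191, 39.691898345947266), 88.00049591064453)
t 39.4 pos [490.7 409.4 117.5] shift [0.006 0.031 0.873] turn [-0.001 -0.001 -0.005] q6 -0.86 w 57.1 F [ 0.5 -0.3 -0.6]
```

```bash
python3 -m inch '[[-0.006,0.01,0.2,0,0,0,-0.3],[-0.006,0.01,0.45,0,0,0,-0.3],[-0.006,0.01,0.65,0,0,0,-0.3],[-0.006,0.01,0.75,0,0,0,-0.3],[-0.006,0.01,0.85,0,0,0,-0.3],[-0.006,0.01,0.92,0,0,0,-0.3],[-0.006,0.01,0.97,0,0,0,-0.2],[-0.006,0.01,0.985,0,0,0,0],[-0.006,0.01,0.985,0,0,0,0]]'; python3 -m inch '[[0,0,0,0,0,0,0.3],[0,0,0,0,0,0,0.6],[0,0,0,0,0,0,1],[0,0,0,0,0,0,1],[0,0,0,0,0,0,1],[0,0,0,0,0,0,1],[0,0,0,0,0,0,1]]'
```

```text
t: 40.48
ee_pos: [491.8, 411.9, -29.7]
orientation: [0.055, 3.141, 0.0]
ft_force: [0.2, 0.9, -0.7]
width: 44.0
grasp_force: 0.0
t: 41.35
ee_pos: [491.6, 411.8, -29.8]
orientation: [0.055, 3.141, 0.0]
ft_force: [-0.4, -0.0, 1.8]
width: 10.8
grasp_force: 30.0
```

```bash
python3 - <<'E'
from h import *
o=dict(ctrl.get_obs()); o['ee_pos']=np.array([501.1,302.7,74.9]); o['orientation']=np.array([-2.221,-2.222,.003])
c=list(cam('wrist',o)); c[3]+=4.5; print(cast(c,[[199,51],[407,59]],8))
E
python3 -m inch '[[0,0,-0.1,0,0,0,1],[0,0,-0.4,0,0,0,1],[0,0,-0.8,0,0,0,1],[0,-0.3,-1,0,0,0.2,1],[0,-0.6,-1,0,0,0.4,1],[0,-0.9,-1,0,0,0.6,1],[0,-1,-1,0,0,0.8,1],[0,-1,-1,0,0,1,1],[0,-1,-1,0,0,1,1],[0,-1,-1,0,0,1,1]]'; python3 go.py 586.2 -6 150 13.5
```

```text
[[429.80869023 413.17196151   8.        ]
 [548.87669447 409.05314753   8.        ]]
t: 42.6
ee_pos: [486.4, 262.0, 120.5]
orientation: [1.248, 2.883, 0.001]
ft_force: [0.2, 0.6, -0.6]
width: 10.9
grasp_force: 30.0
t 42.6 pos [486.4 262.  120.5] shift [-1.758 -0.737  0.026] turn [0.001 0.    0.659] q6 -0.28 w 10.9 F [ 0.2  0.6 -0.6]
```

```bash
python3 -m inch '[[-0.3,-0.12,0,0,0,0.2,1],[-0.6,-0.25,0,0,0,0.4,1],[-0.9,-0.38,0,0,0,0.66,1],[-1,-0.42,0,0,0,0.66,1],[-1,-0.42,0,0,0,0.66,1],[-1,-0.42,0,0,0,0.66,1]]'; python3 go.py 586.7 -8 70 13.5
```

```text
t: 43.35
ee_pos: [542.1, 110.3, 120.0]
orientation: [-1.945, -2.466, 0.0]
ft_force: [-0.3, 0.6, 0.2]
width: 10.6
grasp_force: 30.0
t 43.4 pos [542.1 110.3 120. ] shift [-0.836  0.106  0.556] turn [-0.    -0.    -0.001] q6 -0.06 w 10.6 F [-0.3  0.6  0.2]
```

```bash
python3 -m inch '[[-0.3,0.04,0,0,0,0,1],[-0.6,0.08,0.1,0,0,0,1],[-0.836,0.106,0.3,0,0,0,1],[-0.836,0.106,0.6,0,0,0,1],[-0.836,0.106,0.7,0,0,0,1],[-0.836,0.106,0.7,0,0,0,1],[-0.836,0.106,0.7,0,0,0,1]]'; python3 go.py 586.7 -8 7.8 13.5;python3 - <<'E'
from loc import *
cv2.imwrite('pics/w16.png',im[:,:,::-1]); print(o['ee_pos'])
E
```

```text
t: 44.22
ee_pos: [587.9, -8.4, 16.5]
orientation: [1.947, 2.464, 0.002]
ft_force: [-0.4, -0.3, -0.3]
width: 10.8
grasp_force: 30.0
t 44.2 pos [587.9  -8.4  16.5] shift [ 0.005 -0.007  0.28 ] turn [ 0.003  0.001 -0.003] q6 -0.27 w 10.8 F [-0.4 -0.3 -0.3]
[587.9  -8.4  16.5]
```

View pics/w16.png

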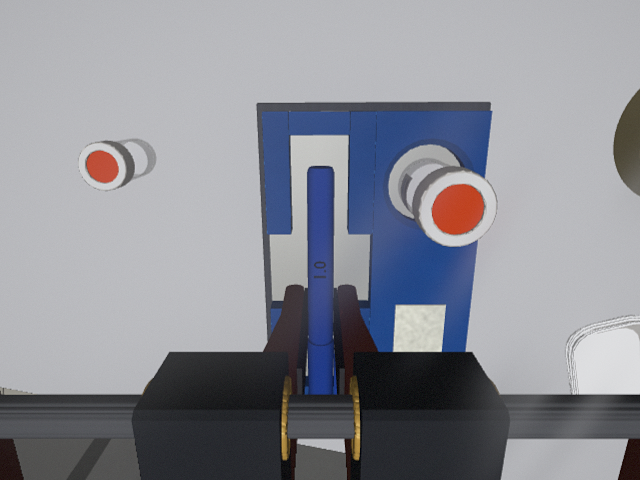

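The marker hangs in line over its groove (pen at u=320, groove from 291 to 348), and the vial stands in its pocket. I'll lower, open a little and rise.

```bash
python3 -m inch '[[0.005,-0.007,0.08,0,0,0,1],[0.005,-0.007,0.16,0,0,0,1],[0.005,-0.007,0.22,0,0,0,1],[0.005,-0.007,0.26,0,0,0,1],[0.005,-0.007,0.27,0,0,0,1],[0.005,-0.007,0.278,0,0,0,1],[0.005,-0.007,0.278,0,0,0,1]]'; python3 -m inch '[[0,0,0,0,0,0,0.7],[0,0,0,0,0,0,0.55],[0,0,0,0,0,0,0.55],[0,0,0,0,0,0,0.55]]'
```

```text
t: 45.15
ee_pos: [585.0, -8.8, -25.8]
orientation: [-1.949, -2.463, 0.001]
ft_force: [-5.5, 0.0, 10.1]
width: 11.0
grasp_force: 30.0
t: 45.65
ee_pos: [585.6, -8.8, -26.7]
orientation: [-1.949, -2.464, 0.0]
ft_force: [-0.3, -0.6, 0.5]
width: 20.1
grasp_force: 0.0
```

Released. I'll rise clear and verify everything numerically from the wrist and top cameras.

```bash
python3 -m inch '[[0,0,-0.1,0,0,0,0.55],[0,0,-0.4,0,0,0,0.55],[0,0,-0.8,0,0,0,0.5],[0,-0.1,-1,0,0,0,0.5],[0,-0.4,-1,0,0,0,0.5],[0,-0.8,-1,0,0,0,0.5],[0,-1,-1,0,0,0,0.5],[0,-1,-1,0,0,0,0.5]]'; python3 -m inch '[[-0.3,-0.1,0,0,0,0,0.5],[-0.7,-0.2,-0.2,0,0,0,0.5],[-1,-0.3,-0.3,0,0,0,0.5],[-1,-0.3,-0.3,0,0,0,0.5],[-1,-0.3,-0.3,0,0,0,0.5]]'; python3 - <<'E'
from h import *
np.set_printoptions(precision=1,suppress=True)
im=np.ascontiguousarray(ctrl.get_image('top')); cv2.imwrite('pics/top1.png',im[:,:,::-1]); c=cam('top'); h,s,v=hsv(im)
print(ctrl.get_obs()['ee_pos'])
cy,cx=np.mgrid[:480,:640]
def win(x0,x1,y0,y1): return (cx>x0)&(cx<x1)&(cy>y0)&(cy<y1)
for nm,m,z in (('vialcap',(h<15)&(s>150)&win(380,410,180,230),60),('stopper',(s>60)&(h<20)&(v<140)&win(295,325,225,255),20),('cap',(v<45)&win(310,345,190,225),94),('blk',(v<70)&win(190,245,195,260),10),
  ('groove',(v>90)&(s<70)&win(385,460,215,250),4)):
    for q in blobs(m,10):
        print(nm,q[:,0].mean(0),cv2.minAreaRect(cast(c,q[:,0],z)[:,:2].astype(np.float32)))
a=cv2.resize(im[170:270,240:480],(800,333),interpolation=2); b=cv2.resize(ctrl.get_image('scene')[170:390,260:500],(291,267))
b=cv2.resize(ctrl.get_image('scene')[165:375,260:500],(305,267),interpolation=2)
W=np.zeros((600,800,3),np.uint8);W[:333]=a;W[333:,:305]=b; W[333:,305:661]=cv2.resize(ctrl.get_image('wrist'),(356,267)); cv2.imwrite('pics/fin.png',W[:,:,::-1])
E
```

```text
t: 46.65
ee_pos: [438.0, -43.5, 124.2]
orientation: [1.951, 2.463, 0.0]
ft_force: [-0.4, 0.3, 0.1]
width: 22.0
grasp_force: 0.0
t: 47.28
ee_pos: [431.0, -199.5, 168.5]
orientation: [1.95, 2.463, 0.001]
ft_force: [-0.7, 0.3, -0.4]
width: 21.7
grasp_force: 0.0
[ 430.6 -198.8  168.2]
vialcap [397.5 204.3] ((625.01025390625, 48.8454704284668), (17.147539138793945, 16.474010467529297), 59.68851089477539)
stopper [308.8 240.6] ((569.3199462890625, 222.23866271972656), (23.836074829101562, 30.768007278442383), 88.15856170654297)
cap [339.2 216. ] ((594.0089721679688, 162.89251708984375), (12.01809024810791, 30.85211753845215), 84.08625793457031)
cap [313.9 211.6] ((600.9794311523438, 210.09703063964844), (11.094820976257324, 40.51751708984375), 87.94120025634766)
cap [331.7 203.1] ((619.9716796875, 180.90728759765625), (29.22474479675293, 36.491355895996094), 12.642752647399902)
blk [229.  239.6] ((579.7122192382812, 382.9275817871094), (46.02923583984375, 12.677711486816406), 43.364501953125)
groove [437.9 245.5] ((547.8143310546875, -34.602787017822266), (26.084617614746094, 102.13709259033203), 13.587434768676758)
groove [421.2 230.8] ((585.2611083984375, -6.488868713378906), (52.468013763427734, 132.4955596923828), 13.646139144897461)
groove [393.4 217.9] ((613.7188720703125, 48.32286834716797), (30.791397094726562, 10.697413444519043), 87.9424819946289)
```

```bash
python3 - <<'E'
from h import *
np.set_printoptions(precision=1,suppress=True)
im=np.ascontiguousarray(cv2.imread('pics/top1.png')[:,:,::-1]); im0=np.ascontiguousarray(cv2.imread('pics/top0.png')[:,:,::-1]); c=cam('top'); h,s,v=hsv(im); cy,cx=np.mgrid[:480,:640]
g=((v>90)&(s<70)&(cx>385)&(cx<460)&(cy>215)&(cy<250)).astype(np.uint8)
k=max(blobs(g),key=cv2.contourArea); hull=np.zeros_like(g); cv2.drawContours(hull,[k],-1,1,-1)
m=(s>90)&(h>100)&(h<130)&(hull>0)
print('holes',[(q[:,0].mean(0),cv2.minAreaRect(cast(c,q[:,0],10)[:,:2].astype(np.float32))) for q in blobs(m,15)])
d=cv2.absdiff(im,im0).max(2)>25
for q in blobs(d,25):
    x,y,w,hh=cv2.boundingRect(q)
    if 180<x<480 and 180<y<330: print('changed',x,y,w,hh)
print(proj(c,[[624,186,94],[624,186,57],[606,274.5,62],[606,274.5,5]]))
E
```

```text
holes [(array([422.8, 230.9]), ((584.2528076171875, -7.295341491699219), (11.839983940124512, 119.46339416503906), 13.787274360656738))]
changed 371 280 15 16
changed 312 278 23 25
changed 432 269 19 18
changed 256 265 22 19
changed 209 255 9 61
changed 302 233 15 16
changed 394 221 58 20
changed 387 197 19 22
changed 316 195 21 31
[[326.6 201.2]
 [326.4 207.6]
 [280.5 217.3]
 [283.  225.8]]
```

```bash
python3 -c "
from workcell import ctrl
print(ctrl.close_job())"
```

```text
the job is handed in; nothing more can be done
None
```

I handed in the job at about 47 s with all five items placed and released: the last camera check put the vial, stopper and marker within about 2 mm of their pocket centres and showed the black marker unmoved, while the bottle and beaker were confirmed seated by touch at the expected height rather than by a final measurement.

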